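# Swap the work lantern for a spare battery pack on the bench charger

## Robot

A 6-joint arm with a two-finger parallel gripper is mounted at the origin on the work surface. World frame = base frame: x ahead of the robot, y to its left, z up, the work surface at z = 0. Lengths are in m, angles in degrees, forces in N, time in s.
With the tool pointing down it reaches from about 0.3 to 0.75 m from the base axis. Payload 8.5 kg.
Tool frame: the origin (TCP) lies midway between the tips of the shut fingers; the grasp point (between the pads) lies 19 mm behind it; z points along the fingers, y is the line along which they close (so a half turn about z gives the same grasp; the last joint's range is limited). The gripper opens to 85 mm and grips with 20 to 120 N. Pads are 22 mm wide; open, the fingers measure 114 mm over their backs; the gripper's body (76 mm by 85 mm) begins 54 mm behind the grasp point. The pads swing forward as they close: fully open they stand 13 mm farther back than shut.
Start: joints at [60.774, 21.807, 74.336, -0, 83.858, -12.336], TCP at [0.16, 0.526, 0.231] pointing down, gripper open.
Joint ranges: [-178.18, 178.18], [-50.72, 133.34], [12.68, 142.11], [-81.47, 261.47], [9.98, 163.14], [-165.26, 165.26]. Speed limits (degrees/s): [136.94, 136.94, 180, 180, 180, 180].

## Interface

Orientations are given as a 3x3 rotation matrix whose columns are the frame's x, y, z axes.
In Python, from rig import env gives the robot as it stands. The module is installed in compiled form; this text tells all that it offers.
- The arm moves only by the tool jog_arm, never from a script. Its argument "targets" is a list of rows, each a list of 6 numbers: the shift along the tool's x, y, z in cm, then the turn, a rotation vector about the tool's x, y, z in degrees. A call has 1 to 8 rows; each row is the pose to reach, as a shift and turn from the pose commanded when the call began, along the tool's axes at that moment; what a row does not reach only later rows make up. A row lasts 1/12 s, in which the tool goes at most 41.7 mm and 7.16 degrees, less where a joint would pass 70% of its speed; a pose out of reach is approached as far as the arm can. A call with a gripper value outside its range is refused whole. "hand" is the opening, from 0 (shut) to 1 (fully open), set as the call begins (left out, the last holds). The fingers move at their own pace and stop on an object; "newtons" is the grip in N (left out, the last holds). Time passes only in rows, so rows that repeat a pose let the fingers close. It gives the time, the measured TCP pose, the force, the opening and the grip force at its end, in the units of the state.
- env.observe(): the state, without advancing time (a new reading comes with each control period).
- env.get_image(name): name is "scene" or "top"; returns a dict with "frame" (384x512x3 uint8, red, green, blue), "depth" (384x512 float32, m along the optical axis (not along the pixel's ray), 0 where there is no reading), "fovy" (degrees; the focal length in pixels is half the picture's height over the tangent of half this angle, whatever the lens; pixels are square), "cx", "cy" (the principal point, pixels), "k1" (the pictures are not rectified: a ray, as slopes to the right and down, at radius r is drawn at 1 + k1 r^2 times it, then the intrinsics apply), "cam_to_world" (4x4, takes a point from camera to world coordinates). Camera axes: x right, y down, z forward; pixel columns grow to the right and rows downward; lengths in m; the calibration is good to about 2 mm. A picture is of the moment at which its call begins.
- env.close_job(): hands the job in; it is judged then, once.
Trained networks look in the newest picture that a camera, given by its name, has taken for a name from the list of things; names that differ only in an ending like _2 or _b are one class to them, and where a whole thing is asked for, a point or a joint stands for the part that bears it (a point fixed in the world has none). Each returns a list of dicts, best first, with "score" (0 to 1); they miss things now and then, are a little off and sometimes report something else, mostly with a low value. They report only what shows in the picture. A call takes as long as a camera call. They do not tell look-alikes from the thing itself.
- env.regions_of(camera, target): "pixels" (384x512 bool, what is visible of it) and "point" ([row, column] in pixels, amid what is visible of it).
The state is a dict: "time_s": time; "q": joint angles; "qvel": joint speeds; "joint_efforts": joint torques, N m; "position": TCP position; "tool_rot": TCP orientation; "ft_force": force on the tool from outside, world axes, zero at the start; "wrist_torque": the same for the moment, N m; "grip_width": finger opening in m; "gripper_force": force on a finger pad.
Only numpy, scipy, OpenCV 4.12 (cv2) and the standard library are available. Lean on these libraries where they do the work, as an engineer would, in place of code of your own. Each camera call takes 0.05 s, during which the arm holds its last target. There are 200 camera calls.

## Task

Lift the work lantern by its top handle off the battery charger, carry it upright and set it down gently, standing, in the middle of the round rubber mat. Then put the spare battery pack into the emptied charger pocket, turned so that its narrow nose goes into the pocket's narrow end, and leave it seated flat on the pocket floor. Do not knock or shift the tin, carton, spray can or film roll standing around.

Things in the scene. Friction and masses are not known exactly. Their poses are not given: they have to be found in the camera images.
- lantern: Grey work lantern, 0.65 kg, 150 high, at the start standing in the charger pocket, x along the charger's x. Origin: centre of underside; x towards the lens. Foot 22 high, T-shaped like the pack's. Housing 84 (x) by 66 (y), up to 104 high; lens ring diameter 64 reaches x +60, 34 to 98 high. Black handle bar along x, 98 long, 18 wide, 18 high, centre at 140; posts at x -42 and +42; 27 free below it.
- lantern_grip (a point): Centre of the lantern's handle bar, 140 mm above the lantern's underside; axes as the lantern's.
- pack: Spare battery pack, 0.35 kg, upright on the bench. Origin: centre of underside; z up, x towards its narrow nose. Black foot 28 high, T-shaped in plan: main part x -42 to +18, y -30 to +30; nose x +18 to +42, y -17 to +17. On it a grey ribbed grip block x -40 to +16, y -17 to +17, 28 to 52 high.
- pack_grip (a point): Middle of the pack's grey grip block: x = -12, 42 mm above the pack's underside; axes as the pack's.
- charger: Fixed grey charger block, 124 (x) by 100 (y) by 36 high, with a T-shaped pocket in its top, 16 deep. Origin: centre of underside; x towards the pocket's narrow end. Pocket: main part x -44 to +20, y -32 to +32; narrow end x +20 to +44, y -19 to +19 (2 mm more than the foot all round); mouth bevelled 4 mm. A seated pack stands out 36 above the charger.
- charger_pocket (a point): Centre of the pocket floor, 20 mm above the bench; axes as the charger's. The origin of a seated pack or lantern lies here.
- mat: Fixed round black rubber mat, diameter 160, 3 thick, flat on the bench. Origin: centre of its underside.
- tin: Bystander: upright round blue tin, diameter 86, 110 high. Origin: centre of its underside.
- carton: Bystander: upright cardboard carton, 74 (x) by 54 (y) by 100 high. Origin: centre of its underside.
- can: Bystander: upright spray can, diameter 60, 190 high. Origin: centre of its underside.
- film: Bystander: hand roll of white stretch film standing on end, diameter 76, 180 high. Origin: centre of its underside.
There are look-alikes about, which are no part of the job. What is shaped like the charger but turquoise or yellow is not meant.

How it is judged:
By the outcome, as a careful person would: the job done as asked, in the order asked, and still so for the second after the job is handed in, with the robot touching nothing.
It also fails if it takes over 70 s, if anything falls off the work surface, if the arm or the gripper's body presses on something with over 40 N, if the wrist force passes 120 N, or if a joint passes its speed limit or range.

## Working session

There is one attempt and no reset: what is moved stays moved. The work goes in short steps, Python scripts to look and compute and a tool call to move; the robot and the scene stay as the last step left them, time stands still between calls to the robot, and variables do not carry over. Pictures are saved under pics/ and viewed, at most 10 in all, crops included, and the job is handed in when it is done.

Besides the shell and the picture viewer there is one more tool, called after "Call:" by a JSON object that holds its "op" and its "data". jog_arm: Moves the arm, as the interface text tells. Its arguments: {"type":"object","properties":{"targets":{"type":"array","items":{"type":"array","items":{"type":"number"}}},"hand":{"type":"number"},"newtons":{"type":"number"}},"required":["targets"]}

```bash
mkdir -p pics
cat > h.py <<'E'
import numpy as np, cv2
from rig import env
def rays(im, px):
    px=np.atleast_2d(px).astype(float) # (row,col)
    f=im['frame'].shape[0]/2/np.tan(np.radians(im['fovy'])/2)
    K=np.array([[f,0,im['cx']],[0,f,im['cy']],[0,0,1]])
    return cv2.undistortPoints(px[:,None,::-1].copy(),K,np.array([im['k1'],0,0,0,0.]),None,None).reshape(-1,2) if False else und(px,f,im)
def und(px,f,im):
    d=np.c_[(px[:,1]-im['cx'])/f,(px[:,0]-im['cy'])/f]; s=d.copy()
    for _ in range(30): s=d/(1+im['k1']*(s**2).sum(1,keepdims=True))
    return s
def cloud(im, mask):
    p=np.argwhere(mask&(im['depth']>0)); z=im['depth'][p[:,0],p[:,1]].astype(float)
    s=rays(im,p); c=np.c_[s*z[:,None],z]; T=np.array(im['cam_to_world'])
    return c@T[:3,:3].T+T[:3,3], p
def proj(im,P):
    P=np.atleast_2d(P); T=np.array(im['cam_to_world']); c=(P-T[:3,3])@T[:3,:3]; s=c[:,:2]/c[:,2:]
    s=s*(1+im['k1']*(s**2).sum(1,keepdims=True)); f=im['frame'].shape[0]/2/np.tan(np.radians(im['fovy'])/2)
    return np.c_[s[:,1]*f+im['cy'],s[:,0]*f+im['cx']]
def save(im,name,crop=None,k=1):
    a=im['frame'] if crop is None else im['frame'][crop[0]:crop[1],crop[2]:crop[3]]
    cv2.imwrite('pics/'+name,cv2.resize(a[:,:,::-1],None,fx=k,fy=k,interpolation=cv2.INTER_CUBIC))
E
python3 - <<'E'
from h import *
np.set_printoptions(precision=4,suppress=True)
o=env.observe();print(o['time_s'],o['position'],o['tool_rot'],o['q'])
for c in ['scene','top']:
    im=env.get_image(c);save(im,c+'0.png');print(c,im['fovy'],im['cx'],im['cy'],im['k1'],np.array(im['cam_to_world']))
    for n in ['lantern','pack','charger','mat','tin','carton','can','film']:
        for r in env.regions_of(c,n):
            m=np.array(r['pixels']); P,_=cloud(im,m)
            print(n,round(r['score'],2),r['point'],m.sum(), P.mean(0) if len(P) else None,P.min(0) if len(P) else '',P.max(0)if len(P) else '')
E
```

```text
0.0 [0.1597 0.526  0.2307] [[-0.9569  0.2905 -0.0007]
 [ 0.2905  0.9569 -0.0013]
 [ 0.0003 -0.0015 -1.    ]] [ 60.7732  21.8406  74.387   -0.0001  83.8586 -12.3374]
scene 57.180725070901325 251.31263923409213 196.46394280195224 -0.09964887158517265 [[-0.7452  0.4621 -0.4808  1.1515]
 [ 0.6668  0.5259 -0.528   0.5597]
 [ 0.0089 -0.7141 -0.7     0.9122]
 [ 0.      0.      0.      1.    ]]
lantern 0.92 [214.1, 258.7] 1093 [0.6281 0.0252 0.1117] [ 0.5116 -0.1227 -0.0019] [0.6765 0.0472 0.1704]
pack 0.62 [259.6, 364.4] 556 [0.4749 0.3268 0.0319] [0.4333 0.276  0.0001] [0.4974 0.3613 0.0551]
pack 0.47 [255.6, 290.3] 1030 [0.6802 0.2116 0.1282] [ 0.6365  0.1414 -0.0035] [0.6973 0.2337 0.1922]
charger 0.95 [328.6, 287.4] 1896 [0.8036 0.3165 0.027 ] [ 0.7215  0.2608 -0.0035] [0.8636 0.368  0.0397]
charger 0.94 [173.6, 169.6] 761 [ 0.6802 -0.4218  0.0258] [ 0.5801 -0.5291 -0.0048] [ 0.7445 -0.2085  0.1803]
charger 0.92 [257.4, 218.7] 1449 [0.7957 0.0203 0.0245] [ 0.725  -0.0648 -0.0049] [0.86   0.0721 0.0383]
charger 0.83 [235.1, 263.0] 510 [0.6343 0.0398 0.0259] [ 0.5465 -0.03   -0.0045] [0.6
[... 1938 characters left out ...]
] 854 [0.6109 0.0062 0.1311] [ 0.5585 -0.0263 -0.0024] [0.6868 0.0487 0.1732]
tin 0.68 [220.1, 191.8] 843 [0.5445 0.141  0.1022] [ 0.5044  0.1037 -0.0034] [0.5962 0.2125 0.1187]
carton 0.65 [214.5, 294.1] 535 [ 0.555  -0.145   0.0957] [ 0.5166 -0.1936 -0.0001] [ 0.5936 -0.1022  0.1049]
can 0.77 [178.2, 173.3] 638 [0.6548 0.188  0.1493] [ 0.631   0.168  -0.0034] [0.702  0.2243 0.1943]
can 0.69 [250.2, 341.4] 2142 [ 0.4458 -0.2987  0.0025] [ 0.3661 -0.3768 -0.0065] [ 0.5265 -0.2209  0.0094]
film 0.8 [162.7, 306.8] 898 [ 0.6922 -0.1864  0.1512] [ 0.6615 -0.2281 -0.0053] [ 0.7801 -0.1541  0.1844]
film 0.39 [248.1, 139.0] 562 [0.4598 0.3153 0.0346] [ 0.4251  0.2713 -0.0063] [0.4938 0.3719 0.0587]
```

View pics/scene0.png

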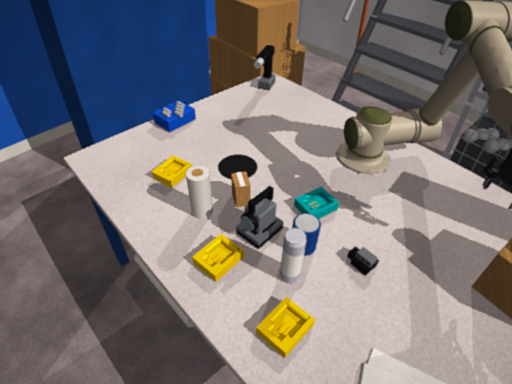

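View pics/top0.png

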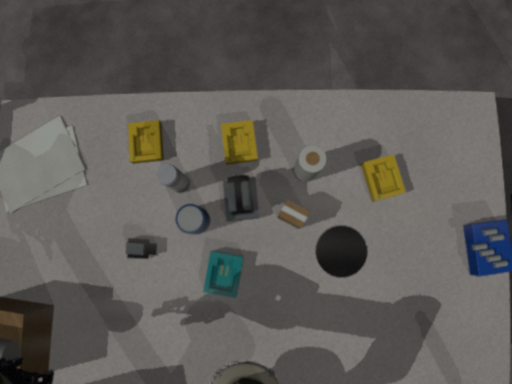

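The scene picture shows the charger-shaped things: grey one under the lantern at (row 232, col 260); yellow at (257,218), (171,172), (326,286); turquoise at (203,317). I choose the dark grey one because it carries the lantern. The pack is at (260,364). In the top view, the grey charger and lantern are at (197,240), the pack at (248,138), and the mat at (251,341). Next I check this in a close crop and measure.

Run:
```python
from h import *
np.set_printoptions(precision=4,suppress=True)
ims={c:env.get_image(c) for c in ['scene','top']}
a=cv2.resize(ims['top']['frame'][165:265,125:265],None,fx=4,fy=4,interpolation=cv2.INTER_CUBIC)
b=cv2.resize(ims['scene']['frame'][180:280,225:385],None,fx=4,fy=4,interpolation=cv2.INTER_CUBIC)[:, :]
import cv2
a=cv2.resize(ims['top']['frame'][165:265,125:265],None,fx=2.85,fy=2.85,interpolation=cv2.INTER_CUBIC)
b=cv2.resize(ims['scene']['frame'][180:280,225:385],None,fx=2.49375,fy=2.85,interpolation=cv2.INTER_CUBIC)
b=cv2.resize(b,(399,285));a=cv2.resize(a,(399,285))
cv2.imwrite('pics/crop1.png',np.hstack([a,b])[:,:,::-1])
for c,im in ims.items():
    P,p=cloud(im,im['depth']>0)
    def show(n,sel):
        Q=P[sel]; r=cv2.minAreaRect((Q[:,:2]*1000).astype(np.float32)); m=Q.mean(0)
        print(c,n,len(Q),'mean',m,'med z',np.median(Q[:,2]),'rect',np.round(r[0],1),np.round(r[1],1),round(r[2],1))
    near=lambda x,y,r:np.hypot(P[:,0]-x,P[:,1]-y)<r
    show('bar',near(.61,.005,.08)&(P[:,2]>.163)&(P[:,2]<.19))
    show('chtop',near(.61,.005,.1)&(P[:,2]>.028)&(P[:,2]<.044))
    show('packfoot',near(.46,.32,.08)&(P[:,2]>.02)&(P[:,2]<.036))
    show('packgrip',near(.46,.32,.08)&(P[:,2]>.045)&(P[:,2]<.07))
    show('can',near(.66,.19,.06)&(P[:,2]>.18)); show('tin',near(.545,.145,.06)&(P[:,2]>.1))
    show('film',near(.69,-.19,.06)&(P[:,2]>.17)); show('carton',near(.56,-.145,.06)&(P[:,2]>.09))
    show('mat',near(.446,-.3,.09)&(P[:,2]<.02)&(im['frame'][p[:,0],p[:,1]].max(1)<60))
```

```text
scene bar 149 mean [0.6134 0.0115 0.1668] med z 0.16682989241673996 rect [611.8   9.9] [100.9  20.5] 4.5
scene chtop 373 mean [0.6286 0.0344 0.0336] med z 0.03375430544461111 rect [611.8  10.9] [126.9 102.6] 5.2
scene packfoot 223 mean [0.4757 0.3192 0.0268] med z 0.026597100739810142 rect [465.3 317.8] [85.6 61.6] 88.4
scene packgrip 184 mean [0.4655 0.3306 0.0503] med z 0.05049296537687531 rect [465.  329.9] [38.7 55.8] 0.4
scene can 297 mean [0.6674 0.2033 0.1878] med z 0.18828372544783778 rect [666.7 202.7] [57.1 53.3] 28.4
scene tin 461 mean [0.5511 0.1532 0.11  ] med z 0.1105505537732493 rect [545.6 150.4] [81.4 84.7] 8.3
scene film 318 mean [ 0.7068 -0.1871  0.1776] med z 0.1781107849070246 rect [ 705.8 -190.8] [72.6 78.7] 14.3
scene carton 250 mean [ 0.5649 -0.1417  0.0977] med z 0.09792934654690583 rect [ 561.9 -144.6] [81.1 54.6] 61.7
scene mat 594 mean [ 0.4475 -0.3034  0.0004] med z 0.00040825619334977636 rect [ 448.1 -300.8] [147.1 151. ] 56.9
top bar 231 mean [0.6065 0.0086 0.168 ] med z 0.16779035557597655 rect [608.   9.] [98.4 18. ] 5.1
top chtop 525 mean [0.5937 0.0016 0.035 ] med z 0.035167446572639705 rect [607.5   7.8] [124.   97.1] 5.1
top packfoot 279 mean [0.4596 0.3097 0.0277] med z 0.027635208697025293 rect [459.  313.9] [84.6 61.1] 87.4
top packgrip 214 mean [0.4598 0.3252 0.0514] med z 0.05146239237104622 rect [459.2 325.7] [33.  56.1] 0.1
top can 353 mean [0.6611 0.198  0.1886] med z 0.18898310176951716 rect [661.4 199.1] [54.7 55.5] 23.4
top tin 724 mean [0.5449 0.1458 0.1112] med z 0.11146104043145566 rect [545.5 146.1] [83.7 82.5] 89.3
top film 625 mean [ 0.6993 -0.1917  0.1789] med z 0.17887754011212054 rect [ 699.9 -191.9] [74.3 75.2] 62.0
top carton 501 mean [ 0.5574 -0.146   0.0993] med z 0.09914808275952036 rect [ 558.1 -146.2] [74.2 54.7] 61.5
top mat 2022 mean [ 0.446  -0.2992  0.0024] med z 0.002423464506484563 rect [ 445.4 -300.3] [155.6 153.6] 44.1
```

View pics/crop1.png

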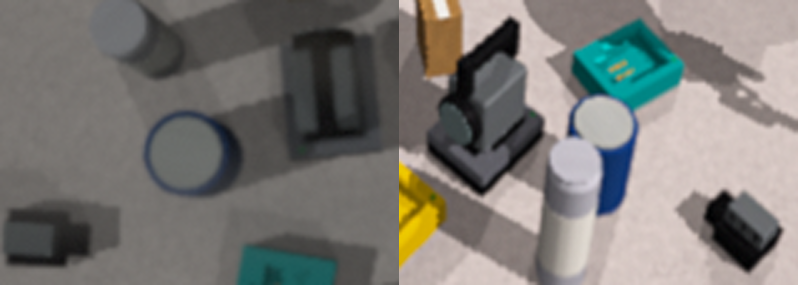

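The crop confirms the choice. In the left half the black handle runs along world x over the dark grey charger, at crop (85,330). In the right half the lens, at crop (120,455), faces world +x. The pack nose points to world -y, at crop left (237,75). Heights agree with the text: bar top 0.167, pack top 0.051, mat 0.002. Next I work out the shift to a point above the handle.

```bash
cat >> h.py <<'E'
from scipy.spatial.transform import Rotation as Ro
def to(x,y,z,yaw):
    """shift(cm)/rotvec(deg) to a tool-down pose whose tool y axis has world angle yaw"""
    o=env.observe(); R=np.array(o['tool_rot']); a=np.radians(yaw); Y=np.array([np.cos(a),np.sin(a),0]); Z=np.array([0,0,-1.])
    T=np.c_[np.cross(Y,Z),Y,Z]
    print('t',o['time_s'],'p',np.round(o['position'],4),'q',np.round(o['q'],1),'F',np.round(o['ft_force'],1),
      'w',round(o['grip_width'],4),'->',np.round(R.T@(np.array([x,y,z])-o['position'])*100,2),np.round(np.degrees(Ro.from_matrix(R.T@T).as_rotvec()),2))
E
python3 -c "
from h import *
to(.61,.0095,.26,95.)"
```

```text
t 1.0 p [0.1598 0.5262 0.2313] q [ 60.8  21.8  74.3  -0.   83.9 -12.3] F [ 0.8 -0.4  0.3] w 0.0855 -> [-58.09 -36.36  -2.87] [ -0.     0.   -21.89]
```

Call:
{"op": "jog_arm", "data": {"targets": [[-58.1, -36.4, -2.9, 0, 0, -21.9], [-58.1, -36.4, -2.9, 0, 0, -21.9], [-58.1, -36.4, -2.9, 0, 0, -21.9], [-58.1, -36.4, -2.9, 0, 0, -21.9], [-58.1, -36.4, -2.9, 0, 0, -21.9], [-58.1, -36.4, -2.9, 0, 0, -21.9], [-58.1, -36.4, -2.9, 0, 0, -21.9], [-58.1, -36.4, -2.9, 0, 0, -21.9]], "hand": 0.8}}

```text
time_s: 1.67
position: [0.3712, 0.2832, 0.2452]
tool_rot: [[-0.996, -0.087, 0.0], [-0.087, 0.996, 0.0], [-0.0, 0.0, -1.0]]
ft_force: [0.8, 0.5, -0.2]
grip_width: 0.0688
gripper_force: 0.0
```

```bash
python3 -c "
from h import *
to(.61,.0095,.26,95.)"
```

```text
t 1.6667 p [0.3712 0.2832 0.2452] q [ 22.8  12.8  85.3   0.   81.9 -72.3] F [ 0.8  0.5 -0.2] w 0.0688 -> [-21.39 -29.35  -1.48] [0.01 0.02 0.02]
```

Call:
{"op": "jog_arm", "data": {"targets": [[-21.4, -29.4, -1.5, 0, 0, 0], [-21.4, -29.4, -1.5, 0, 0, 0], [-21.4, -29.4, -1.5, 0, 0, 0], [-21.4, -29.4, -1.5, 0, 0, 0], [-21.4, -29.4, -1.5, 0, 0, 0], [-21.4, -29.4, -1.5, 0, 0, 0], [-21.4, -29.4, -1.5, 0, 0, 0], [-21.4, -29.4, -1.5, 0, 0, 0]]}}

```text
time_s: 2.33
position: [0.5901, 0.0318, 0.2588]
tool_rot: [[-0.996, -0.087, 0.0], [-0.087, 0.996, 0.0], [-0.0, 0.0, -1.0]]
ft_force: [0.7, 0.5, -0.9]
grip_width: 0.0683
gripper_force: 0.0
```

```bash
python3 -c "
from h import *
to(.61,.0095,.26,95.)"
```

```text
t 2.3333 p [0.5901 0.0318 0.2588] q [  -8.4   25.1   64.5    0.    90.4 -103.4] F [ 0.7  0.5 -0.9] w 0.0683 -> [-1.79 -2.4  -0.12] [ 0.    0.01 -0.01]
```

Call:
{"op": "jog_arm", "data": {"targets": [[-1.8, -2.4, -0.1, 0, 0, 0], [-1.8, -2.4, -0.1, 0, 0, 0], [-1.8, -2.4, -0.1, 0, 0, 0], [-1.8, -2.4, -0.1, 0, 0, 0]]}}

```text
time_s: 2.67
position: [0.6087, 0.0119, 0.2595]
tool_rot: [[-0.996, -0.088, -0.001], [-0.088, 0.996, 0.0], [0.001, 0.0, -1.0]]
ft_force: [0.3, 0.0, -0.3]
grip_width: 0.0683
gripper_force: 0.0
```

Run:
```python
from h import *
to(.61,.0095,.141,95.)
im=env.get_image('top');a=im['frame'][150:250,180:300]
b=env.get_image('scene')['frame'][120:260,190:330]
cv2.imwrite('pics/over.png',np.hstack([cv2.resize(a,(480,400)),cv2.resize(b,(320,400))])[:,:,::-1])
```

```text
t 2.6667 p [0.6087 0.0119 0.2595] q [ -10.    27.    61.2    0.    91.9 -105. ] F [ 0.3  0.  -0.3] w 0.0683 -> [-0.11 -0.26 11.85] [ 0.02 -0.03  0.02]
```

Call:
{"op": "jog_arm", "data": {"targets": [[-0.1, -0.2, 2, 0, 0, 0], [-0.1, -0.2, 4, 0, 0, 0], [-0.1, -0.2, 6, 0, 0, 0], [-0.1, -0.2, 8, 0, 0, 0], [-0.1, -0.2, 10, 0, 0, 0], [-0.1, -0.2, 11.8, 0, 0, 0], [-0.1, -0.2, 11.8, 0, 0, 0], [-0.1, -0.2, 11.8, 0, 0, 0]]}}

```text
time_s: 3.43
position: [0.6099, 0.0104, 0.1419]
tool_rot: [[-0.996, -0.088, -0.001], [-0.088, 0.996, 0.0], [0.001, 0.0, -1.0]]
ft_force: [-0.2, -0.3, -0.3]
grip_width: 0.0685
gripper_force: 0.0
```

Call:
{"op": "jog_arm", "data": {"targets": [[0, 0, 0, 0, 0, 0], [0, 0, 0, 0, 0, 0], [0, 0, 0, 0, 0, 0], [0, 0, 0, 0, 0, 0], [0, 0, 0, 0, 0, 0], [0, 0, 0, 0, 0, 0], [0, 0, 0, 0, 0, 0], [0, 0, 0, 0, 0, 0]], "hand": 0, "newtons": 70}}

```text
time_s: 4.1
position: [0.6107, 0.009, 0.1426]
tool_rot: [[-0.996, -0.087, 0.002], [-0.087, 0.996, -0.001], [-0.002, -0.001, -1.0]]
ft_force: [-1.2, -2.5, 5.4]
grip_width: 0.0168
gripper_force: 69.3
```

```bash
python3 -c "
from h import *
to(.61,.0095,.16,95.);print(env.observe()['gripper_force'],env.observe()['wrist_torque'])"
```

```text
t 4.1 p [0.6107 0.009  0.1426] q [ -10.2   31.9   72.3   -0.    75.7 -105.2] F [-1.2 -2.5  5.4] w 0.0168 -> [ 0.06  0.05 -1.74] [-0.06  0.1  -0.  ]
69.32353377342224 [-0.36027476  0.11362221  0.05463579]
```

Call:
{"op": "jog_arm", "data": {"targets": [[0, 0, -1, 0, 0, 0], [0, 0, -2.5, 0, 0, 0], [0, 0, -4.5, 0, 0, 0], [0, 0, -6.5, 0, 0, 0], [0, 0, -8.5, 0, 0, 0], [0, 0, -10.5, 0, 0, 0], [0, 0, -12.5, 0, 0, 0], [0, 0, -13.5, 0, 0, 0]]}}

```text
time_s: 4.77
position: [0.6101, 0.0098, 0.2784]
tool_rot: [[-0.996, -0.088, 0.0], [-0.088, 0.996, 0.0], [-0.0, 0.0, -1.0]]
ft_force: [0.7, 0.9, -7.8]
grip_width: 0.0169
gripper_force: 69.5
```

Run:
```python
from h import *
np.set_printoptions(precision=4,suppress=True)
to(.446,-.30,.275,95.)
a=env.get_image('top'); b=env.get_image('scene')
for c,im in [('top',a),('scene',b)]:
    P,p=cloud(im,im['depth']>0)
    for n,lo,hi in [('bar',.285,.33)]:
        Q=P[(np.hypot(P[:,0]-.61,P[:,1]-.01)<.065)&(P[:,2]<.2)&(P[:,2]>.1)]; print(c,len(Q),Q.min(0) if len(Q) else '',Q.max(0) if len(Q) else '')
cv2.imwrite('pics/lift.png',np.hstack([cv2.resize(a['frame'][150:250,180:300],(400,334)),cv2.resize(b['frame'][120:270,190:340],(334,334))])[:,:,::-1])
```

```text
t 4.7667 p [0.6101 0.0098 0.2784] q [ -10.2   26.6   58.7    0.    94.6 -105.2] F [ 0.7  0.9 -7.8] w 0.0169 -> [ 19.06 -29.43   0.32] [0.02 0.02 0.02]
top 7 [0.5622 0.0135 0.1534] [0.5653 0.0332 0.1987]
scene 225 [ 0.5665 -0.0009  0.154 ] [0.674  0.0471 0.1998]
```

View pics/lift.png

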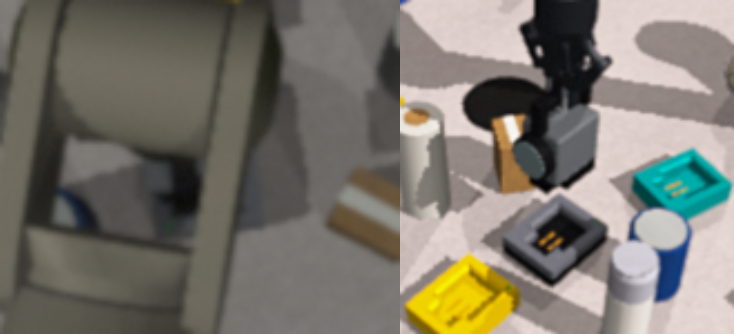

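The crop at right shows the lantern hanging upright at (150,555) clear of the dark grey charger (240,555), whose pocket is now empty. The carton is untouched, and the mat is at (100,510).

Call:
{"op": "jog_arm", "data": {"targets": [[0.6, -1, 0, 0, 0, 0], [2.2, -3.4, 0, 0, 0, 0], [4, -6.2, 0, 0, 0, 0], [5.9, -9.1, 0, 0, 0, 0], [7.8, -12, 0, 0, 0, 0], [9.7, -15, 0, 0, 0, 0], [11.6, -17.9, 0, 0, 0, 0], [13.5, -20.8, 0, 0, 0, 0]]}}

```text
time_s: 5.53
position: [0.492, -0.2105, 0.275]
tool_rot: [[-0.996, -0.087, -0.003], [-0.087, 0.996, 0.002], [0.003, 0.003, -1.0]]
ft_force: [1.9, -0.2, -6.9]
grip_width: 0.0168
gripper_force: 69.5
```

Call:
{"op": "jog_arm", "data": {"targets": [[1.9, -2.9, 0, 0, 0, 0], [3.6, -5.5, 0, 0, 0, 0], [4.8, -7.4, 0, 0, 0, 0], [5.3, -8.2, 0, 0, 0, 0], [5.5, -8.5, 0, 0, 0, 0], [5.5, -8.5, 0, 0, 0, 0], [5.5, -8.5, 0, 0, 0, 0]]}}

```text
time_s: 6.12
position: [0.4467, -0.298, 0.276]
tool_rot: [[-0.996, -0.088, -0.001], [-0.088, 0.996, 0.002], [0.001, 0.002, -1.0]]
ft_force: [0.7, 0.5, -8.0]
grip_width: 0.0166
gripper_force: 69.5
```

```bash
python3 -c "
from h import *
to(.446,-.30,.1426-.017,95.)
for c in ['scene','top']:
    im=env.get_image(c);P,p=cloud(im,im['depth']>0);Q=P[(np.hypot(P[:,0]-.446,P[:,1]+.3)<.065)&(P[:,2]>.08)]
    print(c,[np.round(np.percentile(Q[:,2],k),4) for k in (0,1,3)])
    R=env.regions_of(c,'lantern')
    for r in R[:1]:
        Q,_=cloud(im,np.array(r['pixels']));print(r['score'],np.round(np.percentile(Q,[1,50,99],axis=0),3))
"
```

```text
t 6.1167 p [ 0.4467 -0.298   0.276 ] q [ -46.4   18.9   71.4    0.    89.8 -141.4] F [ 0.7  0.5 -8. ] w 0.0166 -> [ 0.08 -0.22 15.04] [ 0.09 -0.03  0.05]
scene [np.float64(0.1485), np.float64(0.1563), np.float64(0.1654)]
0.98 [[ 0.404 -0.32   0.152]
 [ 0.471 -0.275  0.234]
 [ 0.51  -0.26   0.3  ]]
top [np.float64(0.152), np.float64(0.1943), np.float64(0.2336)]
0.93 [[ 0.399 -0.317  0.003]
 [ 0.477 -0.278  0.252]
 [ 0.507 -0.235  0.492]]
```

Call:
{"op": "jog_arm", "data": {"targets": [[0, -0.1, 1.5, 0, 0, 0], [0.1, -0.2, 4, 0, 0, 0], [0.1, -0.2, 6.5, 0, 0, 0], [0.1, -0.2, 9, 0, 0, 0], [0.1, -0.2, 11.5, 0, 0, 0], [0.1, -0.2, 13.2, 0, 0, 0], [0.1, -0.2, 14, 0, 0, 0], [0.1, -0.2, 14.2, 0, 0, 0]]}}

```text
time_s: 6.98
position: [0.4457, -0.3004, 0.1335]
tool_rot: [[-0.996, -0.088, -0.002], [-0.088, 0.996, 0.002], [0.001, 0.002, -1.0]]
ft_force: [0.1, 1.3, -7.5]
grip_width: 0.0166
gripper_force: 69.5
```

Call:
{"op": "jog_arm", "data": {"targets": [[0, 0, 0.1, 0, 0, 0], [0, 0, 0.2, 0, 0, 0], [0, 0, 0.3, 0, 0, 0], [0, 0, 0.4, 0, 0, 0]]}}

```text
time_s: 7.32
position: [0.4461, -0.3013, 0.1315]
tool_rot: [[-0.996, -0.087, 0.001], [-0.087, 0.996, -0.001], [-0.001, -0.001, -1.0]]
ft_force: [-0.1, -0.2, -7.2]
grip_width: 0.0165
gripper_force: 69.5
```

Call:
{"op": "jog_arm", "data": {"targets": [[0, 0, 0.1, 0, 0, 0], [0, 0, 0.2, 0, 0, 0], [0, 0, 0.3, 0, 0, 0], [0, 0, 0.4, 0, 0, 0], [0, 0, 0.4, 0, 0, 0]]}}

```text
time_s: 7.73
position: [0.4457, -0.301, 0.1265]
tool_rot: [[-0.996, -0.087, -0.0], [-0.087, 0.996, 0.0], [0.0, 0.0, -1.0]]
ft_force: [0.5, 0.8, -9.3]
grip_width: 0.017
gripper_force: 69.5
```

Call:
{"op": "jog_arm", "data": {"targets": [[0, 0, 0.05, 0, 0, 0], [0, 0, 0.1, 0, 0, 0], [0, 0, 0.15, 0, 0, 0], [0, 0, 0.15, 0, 0, 0]]}}

```text
time_s: 8.07
position: [0.4459, -0.3012, 0.1256]
tool_rot: [[-0.996, -0.087, 0.0], [-0.087, 0.996, -0.001], [-0.0, -0.001, -1.0]]
ft_force: [-1.3, 1.0, -2.2]
grip_width: 0.0168
gripper_force: 70.2
```

Contact has begun. I go a fraction lower, then open.

Call:
{"op": "jog_arm", "data": {"targets": [[0, 0, 0.05, 0, 0, 0], [0, 0, 0.1, 0, 0, 0], [0, 0, 0.1, 0, 0, 0]]}}

```text
time_s: 8.32
position: [0.446, -0.3015, 0.1255]
tool_rot: [[-0.996, -0.087, 0.001], [-0.087, 0.996, -0.002], [-0.001, -0.002, -1.0]]
ft_force: [-3.9, -0.3, 7.9]
grip_width: 0.0166
gripper_force: 71.7
```

Call:
{"op": "jog_arm", "data": {"targets": [[0, 0, 0, 0, 0, 0], [0, 0, 0, 0, 0, 0], [0, 0, 0, 0, 0, 0], [0, 0, 0, 0, 0, 0], [0, 0, 0, 0, 0, 0], [0, 0, 0, 0, 0, 0]], "hand": 0.8}}

```text
time_s: 8.82
position: [0.4458, -0.301, 0.1241]
tool_rot: [[-0.996, -0.087, 0.0], [-0.087, 0.996, -0.0], [-0.0, -0.0, -1.0]]
ft_force: [0.2, -0.1, -0.0]
grip_width: 0.0681
gripper_force: 0.0
```

Call:
{"op": "jog_arm", "data": {"targets": [[0, 0, -1, 0, 0, 0], [0, 0, -3, 0, 0, 0], [0, 0, -6, 0, 0, 0], [0, 0, -9.5, 0, 0, 0], [0, 0, -13, 0, 0, 0], [0, 0, -16, 0, 0, 0], [0, 0, -16, 0, 0, 0]]}}

```text
time_s: 9.4
position: [0.447, -0.3021, 0.2903]
tool_rot: [[-0.996, -0.087, 0.008], [-0.088, 0.996, -0.008], [-0.007, -0.009, -1.0]]
ft_force: [-0.4, 0.2, 1.2]
grip_width: 0.0683
gripper_force: 0.0
```

```bash
python3 -c "
from h import *
to(.462,.328,.285,-1.)"
```

```text
t 9.4 p [ 0.447  -0.3021  0.2903] q [ -46.6   18.4   69.8    0.    91.2 -141.7] F [-0.4  0.2  1.2] w 0.0683 -> [-7.010e+00  6.264e+01  4.000e-02] [-4.000e-02  7.200e-01  9.602e+01]
```

Call:
{"op": "jog_arm", "data": {"targets": [[-7, 62.6, 0, 0, 0.7, 96], [-7, 62.6, 0, 0, 0.7, 96], [-7, 62.6, 0, 0, 0.7, 96], [-7, 62.6, 0, 0, 0.7, 96], [-7, 62.6, 0, 0, 0.7, 96], [-7, 62.6, 0, 0, 0.7, 96], [-7, 62.6, 0, 0, 0.7, 96], [-7, 62.6, 0, 0, 0.7, 96]]}}

```text
time_s: 10.07
position: [0.4536, 0.004, 0.2839]
tool_rot: [[-0.677, 0.736, -0.006], [0.736, 0.677, 0.002], [0.006, -0.003, -1.0]]
ft_force: [1.8, -0.3, 0.4]
grip_width: 0.0684
gripper_force: 0.0
```

```bash
python3 -c "
from h import *
to(.462,.328,.285,-1.)"
```

```text
t 10.0667 p [0.4536 0.004  0.2839] q [-14.5  10.   82.4   0.   88.  -57.1] F [ 1.8 -0.3  0.4] w 0.0684 -> [23.29 22.55 -0.04] [-0.28 -0.26 43.6 ]
```

Call:
{"op": "jog_arm", "data": {"targets": [[23.3, 22.6, 0, -0.3, -0.3, 43.6], [23.3, 22.6, 0, -0.3, -0.3, 43.6], [23.3, 22.6, 0, -0.3, -0.3, 43.6], [23.3, 22.6, 0, -0.3, -0.3, 43.6], [23.3, 22.6, 0, -0.3, -0.3, 43.6], [23.3, 22.6, 0, -0.3, -0.3, 43.6], [23.3, 22.6, 0, -0.3, -0.3, 43.6], [23.3, 22.6, 0, -0.3, -0.3, 43.6]]}}

```text
time_s: 10.73
position: [0.4602, 0.2956, 0.2845]
tool_rot: [[0.018, 1.0, 0.0], [1.0, -0.018, -0.001], [-0.001, 0.0, -1.0]]
ft_force: [-0.3, -0.7, 0.5]
grip_width: 0.0681
gripper_force: 0.0
```

Call:
{"op": "jog_arm", "data": {"targets": [[0, 0, 0, 0, 0, 0], [0, 0, 0, 0, 0, 0], [0, 0, 0, 0, 0, 0]]}}

```text
time_s: 10.98
position: [0.4605, 0.2937, 0.2843]
tool_rot: [[0.012, 1.0, -0.0], [1.0, -0.012, -0.001], [-0.001, -0.0, -1.0]]
ft_force: [-0.4, -0.9, 0.1]
grip_width: 0.0683
gripper_force: 0.0
```

Run:
```python
from h import *
np.set_printoptions(precision=4,suppress=True)
to(.462,.328,.285,-1.)
I={}
for c in ['scene','top']:
    im=I[c]=env.get_image(c)
    P,p=cloud(im,im['depth']>0); print(c)
    def show(n,sel):
        Q=P[sel]
        if len(Q)<10: return
        r=cv2.minAreaRect((Q[:,:2]*1000).astype(np.float32)); print(n,len(Q),'mean',Q.mean(0),'med z',np.median(Q[:,2]),np.round(r[0],1),np.round(r[1],1),round(r[2],1))
    near=lambda x,y,r:np.hypot(P[:,0]-x,P[:,1]-y)<r
    show('bar',near(.446,-.3,.08)&(P[:,2]>.145)&(P[:,2]<.17))
    show('chtop',near(.61,.01,.1)&(P[:,2]>.031)&(P[:,2]<.042))
    show('chfloor',near(.61,.01,.045)&(P[:,2]<.026))
    for n,d,lo in [('can',(.66,.19),.18),('tin',(.545,.145),.1),('film',(.69,-.19),.17),('carton',(.56,-.145),.09)]:
        show(n,near(*d,.06)&(P[:,2]>lo)&(P[:,2]<lo+.02))
a,b=I['top'],I['scene']
cv2.imwrite('pics/p2.png',np.hstack([cv2.resize(a['frame'][150:290,110:390],(560,280)),cv2.resize(b['frame'][200:270,220:290],(240,280))])[:,:,::-1])
```

```text
t 10.9833 p [0.4605 0.2937 0.2843] q [20.1 19.6 69.  -0.1 91.5 20.8] F [-0.4 -0.9  0.1] w 0.0683 -> [ 3.43  0.11 -0.07] [-0.    0.07  0.34]
scene
bar 87 mean [ 0.4494 -0.2983  0.1496] med z 0.14959539517903953 [ 446.9 -299.8] [100.3  19.4] 5.5
chtop 506 mean [0.617  0.0116 0.034 ] med z 0.03391872695206827 [611.9  10.8] [126.5 104. ] 5.4
chfloor 296 mean [0.605  0.0045 0.0186] med z 0.018414367048004865 [607.3   5.2] [82.5 60.5] 6.9
can 292 mean [0.6676 0.2026 0.1879] med z 0.1882857891490083 [666.1 200.6] [55.1 52.8] 41.5
tin 458 mean [0.551  0.1532 0.1101] med z 0.11061132595191248 [549.9 150.7] [83.  81.8] 24.0
film 321 mean [ 0.7073 -0.1868  0.1777] med z 0.17809669998717326 [ 706.1 -188.9] [75.3 73.6] 73.4
carton 247 mean [ 0.5642 -0.142   0.0977] med z 0.09784705547222694 [ 562.3 -144.4] [76.6 54.2] 61.6
top
bar 252 mean [ 0.4423 -0.3012  0.1509] med z 0.15100701406063222 [ 444.  -301.8] [99.7 20.2] 4.4
chtop 741 mean [0.6091 0.0077 0.0351] med z 0.03489401669507486 [607.8   7.7] [124.9  96.8] 5.0
chfloor 484 mean [0.6067 0.008  0.0192] med z 0.019161492956922932 [608.7   8. ] [86.3 61. ] 4.6
can 348 mean [0.6613 0.1982 0.1888] med z 0.1889451314616969 [661.5 198.5] [55.2 54. ] 64.8
tin 719 mean [0.5449 0.1459 0.1114] med z 0.11167093977165155 [545.7 146.2] [84.2 82.7] 89.6
film 624 mean [ 0.6993 -0.1917  0.1791] med z 0.1791537771940538 [ 700.  -192.2] [74.5 74.6] 70.7
carton 499 mean [ 0.5573 -0.146   0.0994] med z 0.0993581219964692 [ 557.5 -145.9] [74.3 54.1] 61.8
```

View pics/p2.png

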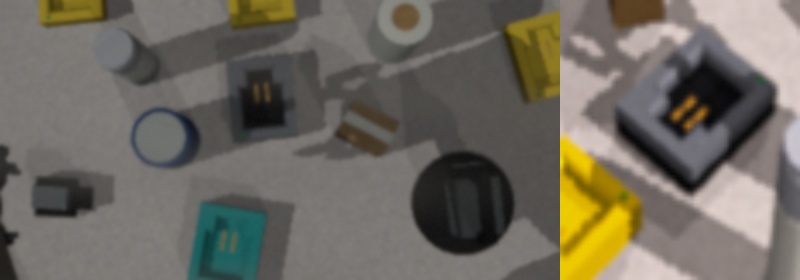

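The picture shows the lantern standing upright in the middle of the mat (200,462). The grey charger (100,262) is empty, with its narrow pocket end up in the top view, which is world +x. The bystanders haven't moved, and the pack is at (195,62) with its nose to world -y.

Call:
{"op": "jog_arm", "data": {"targets": [[3.4, 0.1, 0, 0, 0, 0.3], [3.4, 0.1, 3, 0, 0, 0.3], [3.4, 0.1, 7, 0, 0, 0.3], [3.4, 0.1, 11, 0, 0, 0.3], [3.4, 0.1, 15, 0, 0, 0.3], [3.4, 0.1, 18, 0, 0, 0.3], [3.4, 0.1, 20, 0, 0, 0.3], [3.4, 0.1, 20, 0, 0, 0.3]]}}

```text
time_s: 11.75
position: [0.4607, 0.3257, 0.0811]
tool_rot: [[0.019, 1.0, -0.006], [1.0, -0.019, -0.004], [-0.004, -0.006, -1.0]]
ft_force: [-2.4, -0.4, 0.1]
grip_width: 0.068
gripper_force: 0.0
```

Call:
{"op": "jog_arm", "data": {"targets": [[0, 0, 0, 0, 0, 0], [0, 0, 0, 0, 0, 0]]}}

```text
time_s: 11.92
position: [0.4633, 0.3276, 0.0866]
tool_rot: [[0.018, 1.0, 0.003], [1.0, -0.018, 0.001], [0.001, 0.003, -1.0]]
ft_force: [-0.7, 0.1, 0.0]
grip_width: 0.0682
gripper_force: 0.0
```

Run:
```python
from h import *
to(.462,.328,.031,-1.)
```

```text
t 11.9167 p [0.4633 0.3276 0.0866] q [23.3 31.6 83.8 -0.1 64.4 24.4] F [-0.7  0.1  0. ] w 0.0682 -> [ 0.03 -0.14  5.56] [ 0.19 -0.03 -0.05]
```

Call:
{"op": "jog_arm", "data": {"targets": [[0, -0.1, 1, 0.1, 0, 0], [0, -0.1, 2, 0.1, 0, 0], [0, -0.1, 3, 0.1, 0, 0], [0, -0.1, 4, 0.1, 0, 0], [0, -0.1, 4.8, 0.1, 0, 0], [0, -0.1, 5.2, 0.1, 0, 0], [0, -0.1, 5.4, 0.1, 0, 0], [0, -0.1, 5.4, 0.1, 0, 0]]}}

```text
time_s: 12.58
position: [0.4611, 0.3278, 0.0304]
tool_rot: [[0.017, 1.0, -0.002], [1.0, -0.017, -0.001], [-0.001, -0.002, -1.0]]
ft_force: [-0.3, 0.2, -0.4]
grip_width: 0.0682
gripper_force: 0.0
```

Call:
{"op": "jog_arm", "data": {"targets": [[0, 0, 0, 0, 0, 0], [0, 0, 0, 0, 0, 0], [0, 0, 0, 0, 0, 0], [0, 0, 0, 0, 0, 0], [0, 0, 0, 0, 0, 0], [0, 0, 0, 0, 0, 0], [0, 0, 0, 0, 0, 0], [0, 0, 0, 0, 0, 0]], "hand": 0, "newtons": 60}}

```text
time_s: 13.25
position: [0.4616, 0.3281, 0.0316]
tool_rot: [[0.017, 1.0, 0.0], [1.0, -0.017, 0.0], [0.0, 0.0, -1.0]]
ft_force: [-0.6, 0.2, 5.4]
grip_width: 0.0329
gripper_force: 60.8
```

Call:
{"op": "jog_arm", "data": {"targets": [[0, 0, -1, 0, 0, 0], [0, 0, -3, 0, 0, 0], [0, 0, -6.5, 0, 0, 0], [0, 0, -10, 0, 0, 0], [0, 0, -13.5, 0, 0, 0], [0, 0, -17, 0, 0, 0], [0, 0, -20.5, 0, 0, 0], [0, 0, -23.5, 0, 0, 0]]}}

```text
time_s: 13.92
position: [0.4608, 0.3278, 0.2685]
tool_rot: [[0.017, 1.0, -0.001], [1.0, -0.017, -0.0], [-0.0, -0.001, -1.0]]
ft_force: [-0.0, -0.0, -3.6]
grip_width: 0.0328
gripper_force: 60.3
```

Run:
```python
from h import *
a=np.radians(5.1); to(.6099-.012*np.cos(a),.0094-.012*np.sin(a),.27,95.1)
```

```text
t 13.9167 p [0.4608 0.3278 0.2685] q [23.4 22.1 67.7 -0.  90.2 24.4] F [-0.  -0.  -3.6] w 0.0328 -> [-31.7   14.26  -0.15] [-4.000e-02 -2.000e-02 -9.609e+01]
```

Call:
{"op": "jog_arm", "data": {"targets": [[-2, 1, 0, 0, 0, -6], [-4.5, 2, 0, 0, 0, -13], [-7, 3.1, 0, 0, 0, -20], [-9.5, 4.2, 0, 0, 0, -27], [-12, 5.3, 0, 0, 0, -34], [-14.5, 6.4, 0, 0, 0, -41], [-17, 7.5, 0, 0, 0, -48], [-19.5, 8.7, 0, 0, 0, -55]]}}

```text
time_s: 14.58
position: [0.5446, 0.1303, 0.2658]
tool_rot: [[-0.813, 0.583, -0.003], [0.583, 0.813, -0.001], [0.002, -0.002, -1.0]]
ft_force: [0.0, 1.1, -4.0]
grip_width: 0.0329
gripper_force: 60.5
```

Run:
```python
from h import *
a=np.radians(5.1); to(.6099-.012*np.cos(a),.0094-.012*np.sin(a),.27,95.1)
```

```text
t 14.5833 p [0.5446 0.1303 0.2658] q [  1.4  21.7  68.8  -0.   89.7 -53. ] F [ 0.   1.1 -4. ] w 0.0329 -> [-11.43  -6.8   -0.43] [ -0.07  -0.15 -40.74]
```

Call:
{"op": "jog_arm", "data": {"targets": [[-2, -1.2, 0, 0, 0, -7], [-4, -2.4, -0.2, 0, 0, -14], [-6, -3.6, -0.3, 0, 0, -21], [-8, -4.8, -0.4, 0, 0, -28], [-10, -6, -0.4, 0, 0, -35], [-11.4, -6.8, -0.4, 0, -0.1, -40.7], [-11.4, -6.8, -0.4, 0, -0.1, -40.7], [-11.4, -6.8, -0.4, 0, -0.1, -40.7]]}}

```text
time_s: 15.25
position: [0.5969, 0.0091, 0.2694]
tool_rot: [[-0.997, -0.079, -0.001], [-0.079, 0.997, -0.0], [0.001, -0.0, -1.0]]
ft_force: [0.6, 0.6, -3.2]
grip_width: 0.0323
gripper_force: 60.4
```

Run:
```python
from h import *
a=np.radians(5.1); to(.6099-.012*np.cos(a),.0094-.012*np.sin(a),.1,95.1)
```

```text
t 15.25 p [0.5969 0.0091 0.2694] q [ -10.5   25.5   62.1   -0.    92.5 -105. ] F [ 0.6  0.6 -3.2] w 0.0323 -> [-0.12 -0.08 16.94] [-0.02 -0.08 -0.55]
```

Call:
{"op": "jog_arm", "data": {"targets": [[-0.1, -0.1, 2, 0, 0, -0.5], [-0.1, -0.1, 5, 0, 0, -0.5], [-0.1, -0.1, 8, 0, 0, -0.5], [-0.1, -0.1, 11, 0, 0, -0.5], [-0.1, -0.1, 14, 0, 0, -0.5], [-0.1, -0.1, 16.5, 0, 0, -0.5], [-0.1, -0.1, 17.5, 0, 0, -0.5], [-0.1, -0.1, 17.5, 0, 0, -0.5]]}}

```text
time_s: 15.92
position: [0.5971, 0.0094, 0.093]
tool_rot: [[-0.996, -0.09, -0.004], [-0.09, 0.996, 0.0], [0.004, 0.0, -1.0]]
ft_force: [0.1, 0.0, -4.1]
grip_width: 0.0328
gripper_force: 60.2
```

Call:
{"op": "jog_arm", "data": {"targets": [[0, 0, 0, 0, 0, 0], [0, 0, 0, 0, 0, 0], [0, 0, 0, 0, 0, 0]]}}

```text
time_s: 16.17
position: [0.5993, 0.0085, 0.0967]
tool_rot: [[-0.996, -0.091, 0.004], [-0.091, 0.996, -0.002], [-0.004, -0.002, -1.0]]
ft_force: [-0.1, -0.2, -3.7]
grip_width: 0.0324
gripper_force: 60.3
```

Run:
```python
from h import *
np.set_printoptions(precision=4,suppress=True)
a=np.radians(5.1); to(.6099-.012*np.cos(a),.0094-.012*np.sin(a),.1,95.1)
R=np.array([[np.cos(a),np.sin(a)],[-np.sin(a),np.cos(a)]])
I={}
for c in ['scene','top']:
    im=I[c]=env.get_image(c); P,p=cloud(im,im['depth']>0); print(c)
    # coords in the charger frame
    L=(P[:,:2]-[.6099,.0094])@R.T
    def show(n,sel):
        Q=np.c_[L,P[:,2]][sel]
        if len(Q)>5: print(n,len(Q),np.percentile(Q,[1,50,99],axis=0).round(4).tolist())
    w=(abs(L)<.075).all(1)
    show('foot top',w&(abs(P[:,2]-.0845)<.006)&(abs(L[:,0])<.06))
    show('nose front',w&(L[:,0]>.035)&(L[:,0]<.052)&(P[:,2]>.06)&(P[:,2]<.083))
    show('main side',w&(L[:,1]>.024)&(L[:,1]<.036)&(P[:,2]>.06)&(P[:,2]<.083))
    show('ch top',w&(abs(P[:,2]-.035)<.003))
    show('ch front',w&(L[:,0]>.056)&(P[:,2]>.01)&(P[:,2]<.025))
    show('ch side',w&(L[:,1]>.044)&(P[:,2]>.01)&(P[:,2]<.025))
a,b=I['top'],I['scene']
cv2.imwrite('pics/p3.png',np.hstack([cv2.resize(a['frame'][165:225,210:280],(400,343)),cv2.resize(b['frame'][190:260,220:300],(392,343))])[:,:,::-1])
```

```text
t 16.1667 p [0.5993 0.0085 0.0967] q [ -10.5   33.6   77.7   -0.1   68.5 -105.7] F [-0.1 -0.2 -3.7] w 0.0324 -> [ 0.13 -0.   -0.33] [-0.11  0.21  0.1 ]
scene
foot top 120 [[-0.0366, -0.0271, 0.0788], [0.0202, 0.0181, 0.088], [0.0463, 0.0326, 0.0904]]
nose front 39 [[0.036, -0.0135, 0.063], [0.0444, 0.0045, 0.0743], [0.0465, 0.019, 0.0824]]
main side 55 [[-0.036, 0.0247, 0.0622], [-0.0019, 0.0315, 0.0738], [0.0231, 0.0334, 0.0827]]
ch top 316 [[-0.0588, -0.0489, 0.032], [0.0357, 0.027, 0.0342], [0.065, 0.0512, 0.0374]]
ch front 72 [[0.0591, -0.0498, 0.0103], [0.0637, 0.005, 0.016], [0.0661, 0.0508, 0.0247]]
ch side 73 [[-0.0555, 0.0447, 0.01], [0.0127, 0.0503, 0.0176], [0.0648, 0.052, 0.0249]]
top
ch top 131 [[-0.0644, -0.0491, 0.0322], [-0.0535, 0.0175, 0.035], [-0.0295, 0.0467, 0.0379]]
```

View pics/p3.png

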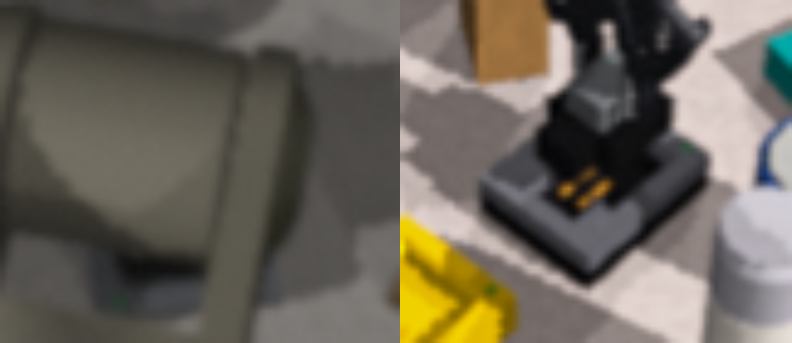

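The scene crop shows the pack over the grey charger, its nose facing the narrow end with contacts at (185,585). It is aligned to within about 1 mm.

Call:
{"op": "jog_arm", "data": {"targets": [[0.1, -0.06, 0.6, 0, 0.1, 0], [0.1, -0.06, 1.2, 0, 0.1, 0], [0.1, -0.06, 1.8, 0, 0.1, 0], [0.1, -0.06, 2.3, 0, 0.1, 0], [0.1, -0.06, 2.7, 0, 0.1, 0], [0.1, -0.06, 2.9, 0, 0.1, 0], [0.1, -0.06, 2.9, 0, 0.1, 0], [0.1, -0.06, 2.9, 0, 0.1, 0]]}}

```text
time_s: 16.93
position: [0.5977, 0.0077, 0.0659]
tool_rot: [[-0.996, -0.091, -0.001], [-0.091, 0.996, -0.001], [0.001, -0.001, -1.0]]
ft_force: [0.4, -1.0, -4.1]
grip_width: 0.0326
gripper_force: 60.4
```

Run:
```python
from h import *
a=np.radians(5.1); to(.6099-.012*np.cos(a),.0094-.012*np.sin(a),.0516,95.1)
```

```text
t 16.9333 p [0.5977 0.0077 0.0659] q [-1.060e+01  3.570e+01  7.960e+01 -1.000e-01  6.470e+01 -1.057e+02] F [ 0.4 -1.  -4.1] w 0.0326 -> [-0.04  0.07  1.43] [-0.06 -0.07  0.11]
```

Call:
{"op": "jog_arm", "data": {"targets": [[0, 0, 0.15, 0, 0, 0.1], [0, 0, 0.3, 0, 0, 0.1], [0, 0, 0.45, 0, 0, 0.1], [0, 0, 0.6, 0, 0, 0.1], [0, 0, 0.6, 0, 0, 0.1]]}}

```text
time_s: 17.35
position: [0.5974, 0.0077, 0.0596]
tool_rot: [[-0.996, -0.089, -0.002], [-0.089, 0.996, -0.001], [0.002, -0.001, -1.0]]
ft_force: [0.5, -0.8, -3.7]
grip_width: 0.0329
gripper_force: 60.4
```

Call:
{"op": "jog_arm", "data": {"targets": [[0, 0, 0.15, 0, 0, 0], [0, 0, 0.3, 0, 0, 0], [0, 0, 0.45, 0, 0, 0], [0, 0, 0.55, 0, 0, 0], [0, 0, 0.55, 0, 0, 0]]}}

```text
time_s: 17.77
position: [0.5974, 0.0077, 0.0541]
tool_rot: [[-0.996, -0.089, -0.002], [-0.089, 0.996, -0.001], [0.002, -0.001, -1.0]]
ft_force: [-0.8, -0.4, -4.3]
grip_width: 0.0328
gripper_force: 60.4
```

No contact so far, and the pack is nearly at the floor.

Call:
{"op": "jog_arm", "data": {"targets": [[0, 0, 0.08, 0, 0, 0], [0, 0, 0.16, 0, 0, 0], [0, 0, 0.24, 0, 0, 0], [0, 0, 0.28, 0, 0, 0], [0, 0, 0.28, 0, 0, 0]]}}

```text
time_s: 18.18
position: [0.5975, 0.0076, 0.0517]
tool_rot: [[-0.996, -0.089, -0.001], [-0.089, 0.996, -0.001], [0.001, -0.001, -1.0]]
ft_force: [-0.8, 0.4, -2.5]
grip_width: 0.033
gripper_force: 60.6
```

Call:
{"op": "jog_arm", "data": {"targets": [[0, 0, 0.06, 0, 0, 0], [0, 0, 0.1, 0, 0, 0], [0, 0, 0.1, 0, 0, 0]]}}

```text
time_s: 18.43
position: [0.5975, 0.0076, 0.0516]
tool_rot: [[-0.996, -0.089, -0.001], [-0.089, 0.996, -0.001], [0.001, -0.001, -1.0]]
ft_force: [-4.7, 0.3, 6.7]
grip_width: 0.0329
gripper_force: 61.6
```

Call:
{"op": "jog_arm", "data": {"targets": [[0, 0, 0, 0, 0, 0], [0, 0, 0, 0, 0, 0], [0, 0, 0, 0, 0, 0], [0, 0, 0, 0, 0, 0], [0, 0, 0, 0, 0, 0], [0, 0, 0, 0, 0, 0]], "hand": 0.8}}

```text
time_s: 18.93
position: [0.5976, 0.0077, 0.0505]
tool_rot: [[-0.996, -0.089, -0.001], [-0.089, 0.996, -0.001], [0.001, -0.001, -1.0]]
ft_force: [-0.9, -0.7, 0.1]
grip_width: 0.0682
gripper_force: 0.0
```

Call:
{"op": "jog_arm", "data": {"targets": [[0, 0, -0.5, 0, 0, 0], [0, 0, -2, 0, 0, 0], [0, 0, -5, 0, 0, 0], [0, 0, -9, 0, 0, 0], [0, 0, -13, 0, 0, 0], [0, 0, -17, 0, 0, 0], [0, 0, -20, 0, 0, 0], [0, 0, -22, 0, 0, 0]]}}

```text
time_s: 19.6
position: [0.5981, 0.0079, 0.275]
tool_rot: [[-0.996, -0.089, 0.004], [-0.089, 0.996, -0.002], [-0.004, -0.003, -1.0]]
ft_force: [0.4, -0.6, 0.8]
grip_width: 0.0683
gripper_force: 0.0
```

Call:
{"op": "jog_arm", "data": {"targets": [[4, 0, 0, 0, 0, 0], [8, 0, 0, 0, 0, 0], [12, 0, 0, 0, 0, 0], [16, 0, 0, 0, 0, 0], [20, 0, 0, 0, 0, 0], [22, 0, 0, 0, 0, 0], [22, 0, 0, 0, 0, 0], [22, 0, 0, 0, 0, 0]]}}

```text
time_s: 20.27
position: [0.3783, -0.0117, 0.2717]
tool_rot: [[-0.996, -0.088, 0.001], [-0.088, 0.996, -0.002], [-0.001, -0.002, -1.0]]
ft_force: [0.8, -0.7, 1.1]
grip_width: 0.0688
gripper_force: 0.0
```

Run:
```python
from h import *
np.set_printoptions(precision=4,suppress=True)
a=np.radians(5.1); R=np.array([[np.cos(a),np.sin(a)],[-np.sin(a),np.cos(a)]])
I={}
to(.6,0,.2,95)
for c in ['scene','top']:
    im=I[c]=env.get_image(c); P,p=cloud(im,im['depth']>0); print(c)
    def show(n,sel):
        Q=P[sel]
        if len(Q)>9:
            r=cv2.minAreaRect((Q[:,:2]*1000).astype(np.float32));A=np.c_[Q[:,:2]-Q[:,:2].mean(0),np.ones(len(Q))]
            print(n,len(Q),Q.mean(0),'medz',np.median(Q[:,2]).round(4),np.round(r[0],1),np.round(r[1],1),round(r[2],1),'slope',np.linalg.lstsq(A,Q[:,2],rcond=None)[0][:2])
    near=lambda x,y,r:np.hypot(P[:,0]-x,P[:,1]-y)<r
    show('grip top',near(.6,.008,.06)&(abs(P[:,2]-.072)<.006))
    show('foot top',near(.61,.009,.06)&(abs(P[:,2]-.048)<.004))
    show('bar',near(.446,-.3,.08)&(P[:,2]>.145)&(P[:,2]<.16))
    for n,d,lo in [('can',(.66,.19),.18),('tin',(.545,.145),.1),('film',(.69,-.19),.17),('carton',(.56,-.145),.09)]:
        show(n,near(*d,.06)&(P[:,2]>lo)&(P[:,2]<lo+.02))
a,b=I['top'],I['scene']
cv2.imwrite('pics/p4.png',np.hstack([cv2.resize(a['frame'][150:290,210:390],(440,342)),cv2.resize(b['frame'][150:260,190:305],(358,342))])[:,:,::-1])
```

```text
t 20.2667 p [ 0.3783 -0.0117  0.2717] q [ -19.8    2.2   93.5   -0.1   84.2 -114.8] F [ 0.8 -0.7  1.1] w 0.0688 -> [-22.18  -0.77   7.18] [-0.11  0.04  0.06]
scene
grip top 143 [0.6005 0.0115 0.0702] medz 0.07 [599.4  10.3] [57.  35.1] 5.2 slope [ 0.0057 -0.0251]
foot top 152 [0.6193 0.0201 0.0468] medz 0.0465 [611.6  10.9] [83.2 61.5] 4.5 slope [-0.0031  0.0119]
bar 92 [ 0.4486 -0.2986  0.1491] medz 0.1491 [ 447.4 -299.6] [100.6  21.5] 4.9 slope [ 0.0152 -0.075 ]
can 296 [0.6677 0.2028 0.1877] medz 0.1882 [665.9 202. ] [53.1 54.9] 75.6 slope [-0.0463 -0.024 ]
tin 463 [0.551  0.1532 0.1101] medz 0.1106 [549.1 150.3] [82.1 82. ] 24.9 slope [-0.0106 -0.031 ]
film 318 [ 0.707  -0.1867  0.1777] medz 0.178 [ 706.  -189.1] [73.8 73.4] 74.1 slope [-0.0198 -0.0364]
carton 250 [ 0.5645 -0.1419  0.0973] medz 0.0976 [ 562.9 -144. ] [77.9 54.6] 60.9 slope [-0.0225 -0.0182]
top
grip top 211 [0.5946 0.0086 0.071 ] medz 0.0709 [594.6   8.7] [32.8 53.4] 89.8 slope [ 0.004  -0.0143]
foot top 223 [0.6086 0.0062 0.0475] medz 0.0474 [606.9   8.4] [84.1 57. ] 4.1 slope [-0.0016  0.0026]
bar 249 [ 0.4424 -0.3013  0.151 ] medz 0.1511 [ 444.  -301.6] [99.5 19.4] 4.6 slope [ 0.0074 -0.0948]
can 350 [0.6611 0.1984 0.1888] medz 0.1889 [661.6 199.7] [55.6 54.1] 84.4 slope [0.0207 0.0308]
tin 724 [0.545  0.1459 0.1113] medz 0.1115 [545.7 146.1] [84.2 82.5] 89.6 slope [0.0065 0.0076]
film 625 [ 0.6994 -0.1918  0.1792] medz 0.1792 [ 699.9 -192. ] [74.5 74.6] 62.3 slope [ 0.0035 -0.0054]
carton 501 [ 0.5574 -0.1459  0.0993] medz 0.0992 [ 557.6 -146. ] [74.3 54.1] 61.9 slope [ 0.01   -0.0017]
```

View pics/p4.png

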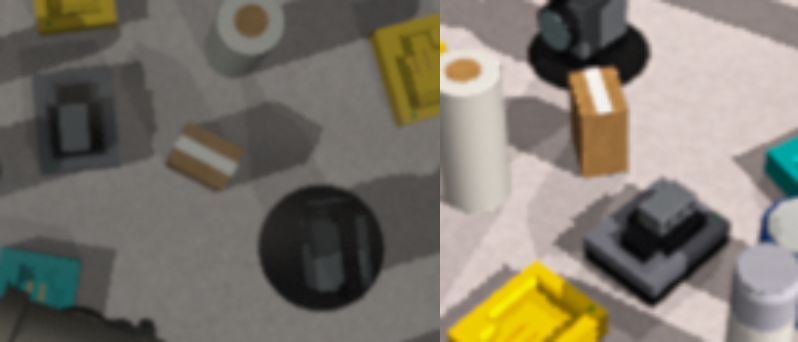

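The picture shows the pack seated flat with its nose in the narrow end: left half (120,75), right half (225,665). The lantern stands on the mat at (248,322), and the bystanders are where they were. The pack's top has risen by the 20 mm pocket floor height, as it should.

```bash
python3 -c "
from rig import env
print(env.close_job())"
```

```text
the job is handed in; nothing more can be done
None
```

The job is handed in: the lantern stands upright in the middle of the mat, the pack is seated flat in the grey charger with its nose in the narrow end, and the tin, carton, can and film roll did not move, at about 20 s on the robot's clock.

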